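# Top up the spring-loaded dish dispenser

### The arm

A 7-joint arm with a two-finger parallel gripper is mounted at the origin on a cart in front of the work surface, level with it; the furniture and walls round the work are solid. World frame = base frame: x ahead of the robot, y to its left, z up, the work surface at z = 0. Lengths are in mm, angles in rad, forces in N, time in s.
With the tool pointing down it reaches from about 400 to 875 mm from the base axis. Payload 6.5 kg.
Tool frame: the origin (TCP) lies midway between the tips of the shut fingers; the grasp point (between the pads) lies 19 mm behind it; z points along the fingers, y is the line along which they close (so a half turn about z gives the same grasp; the last joint's range is limited). The gripper opens to 88 mm and grips with 3 to 60 N. Pads are 18 mm wide; open, the fingers measure 123 mm over their backs; the gripper's body (75 mm by 187 mm) begins 45 mm behind the grasp point.
Start: joints at [-1.171, 0.536, -0.004, 1.538, 0.003, 1.067, -0.071], TCP at [291.934, 580.745, 217.516] pointing down, gripper open.
Joint ranges: [-2.7, 2.7], [-0.37, 2.16], [-1.27, 1.26], [0.24, 2.4], [-1.31, 4.45], [0.19, 1.91], [-2.76, 2.76]. Speed limits (rad/s): [2.39, 2.39, 3.14, 3.14, 3.14, 3.14, 3.14].

### API

Orientations are given as a 3x3 rotation matrix whose columns are the frame's x, y, z axes.
In Python, from workcell import ctrl gives the robot as it stands.
- The arm moves only by the shell command python3 jog.py 'ROWS' [OPENING] [FORCE]. ROWS is a JSON list of rows, 1 to 20 of them, each of 4 numbers: dx, dy, dz in mm, then a turn about the tool's z in rad; each row shifts and turns the commanded pose from where the row before left it, along the tool's axes as they then stand; what a row does not reach is not made up. A row lasts 1/8 s, in which the tool goes at most 62.5 mm and 0.188 rad, less where a joint would pass 70% of its speed; a pose out of reach is approached as far as the arm can. OPENING is the opening from 0.0 (shut) to 1.0 (fully open), set as the command begins (- or left out keeps the last). The fingers move at their own pace and stop on an object; FORCE is the grip in N (left out, the last holds). Time passes only in rows, so rows that do not move let the fingers close. It prints the time, the measured TCP pose, the force, the opening and the grip force at its end.
- ctrl.sense(): the state, without advancing time (a new reading comes with each control period).
- ctrl.camera(name): name is "scene" or "side" or "wrist"; returns the picture (400x640x3 uint8, red, green, blue); there is no depth.
- ctrl.get_calibration(name): a dict with "vertical_fov" (degrees; the focal length in pixels is half the picture's height over the tangent of half this angle, whatever the lens; pixels are square), "cx", "cy" (the principal point, pixels), "xyz" and "orientation" of the camera in the world; the wrist camera has in their place "tool_from_camera" (4x4, takes a point from camera to tool coordinates, whose origin is the TCP and whose axes are the flange's). Camera axes: x right, y down, z forward; pixel columns grow to the right and rows downward; lengths in mm; the calibration is good to about 2 mm. A picture is of the moment at which its call begins: read the wrist's pose just before it. get_calibration takes no time and is no camera call.
- ctrl.job_done(): hands the job in; it is judged then, once.
The state is a dict: "time": time; "q": joint angles; "qvel": joint speeds; "joint_torque": joint torques, N m; "eef_pos": TCP position; "orientation": TCP orientation; "ft_force": force on the tool from outside, world axes, zero at the start; "ft_torque": the same for the moment, N m; "grip_width": opening from 0.0 (shut) to 1.0 (fully open); "grasp_force": force on a finger pad.
Only numpy, scipy, OpenCV 4.12 (cv2) and the standard library are available. Lean on these libraries where they do the work, as an engineer would, in place of code of your own. Each camera call takes 0.05 s, during which the arm holds its last target. There are 200 camera calls.

### The job

Put the three blue oblong dishes that stand on the worktop into the spring-loaded dish dispenser, on top of the one already in it, right way up and with their ears between the guide rods, one at a time, pressing each down against the sprung platform until both brass catches have snapped back over its ears. At the end all four dishes sit level in one pile held down under the catches. Leave the lemon, the pepper mill and the striped mug standing where they are.

Things in the scene. Friction and masses are not known exactly. Their poses are not given: they have to be found in the camera images.
- dispenser: Dish dispenser, fixed: steel base 202 (x) x 84 (y) mm, an upright column at each x end (inner faces x = +-84, 56 mm wide, top 178 mm high; catch housings with red knobs outside, to x = +-120 mm), open along both long sides, so fingers holding a dish by its long sides can go down with it. Dishes go in from above, long axis along x, either way round. Origin: centre of base underside, z up.
- mouth (a point): Centre of the dispenser's mouth, 172 mm above the worktop, where the four 8 mm guide rods end. The upright rods stand at x = +-68.5, y = +-25.5 mm and splay outward from 142 mm height up (10 mm in x, 8 mm in y at the top) as a lead-in. A dish's body has 4.5 mm play at each end between them, each ear 3.5 mm at each side.
- platform (a joint): Sprung platform, 112 x 44 mm, that carries the pile; slides straight up and down. Value in m, grows as it sinks; its top is 132 mm above the worktop at 0; lower stop 0.118. The spring (3.9 N at 0, plus 130 N/m) outweighs the dishes, so it sinks only when pushed. 0.012 with one dish under the catches, 0.102 with four.
- platform_top (a point): Centre of the platform's top face.
- catch_a (a joint): Spring catch at the dispenser's +x end: brass tongue 22 mm wide, bevelled on top, flat below. Value in m: 0 = out over the ears, up to 0.0145 pushed back; spring 1 N at 0, 2.4 N at 0.0145. An ear pushed down past it (2 to 5 N) drives it back; it then snaps out above the ear and holds it down.
- catch_b (a joint): The same catch at the dispenser's -x end.
- catch_a_nose (a point): Lower edge of catch_a's tongue when out, 71 mm from the dispenser's centre, 150 mm above the worktop: rim and ears of the topmost held dish come up against this height. Ears must be pressed 1 mm or more below it for the catch to snap over them; the bevel reaches from 3 to 22 mm above it.
- catch_b_nose (a point): The same point of catch_b, at the -x end.
- dish_in: Blue stoneware dish, open top, 0.2 kg: body 120 (x) x 58 (y) x 30 mm high, walls 6 mm. At each end an ear 36 mm wide, 8 mm thick, top level with the rim: 158 mm over all. Ends alike. Origin: centre of underside, z up. Dishes pile 30 mm apart. At the start already in the dispenser, held under the catches.
- dish_low: Blue stoneware dish, open top, 0.2 kg: body 120 (x) x 58 (y) x 30 mm high, walls 6 mm. At each end an ear 36 mm wide, 8 mm thick, top level with the rim: 158 mm over all. Ends alike. Origin: centre of underside, z up. Dishes pile 30 mm apart. At the start on the worktop, carrying dish_top.
- dish_top: Blue stoneware dish, open top, 0.2 kg: body 120 (x) x 58 (y) x 30 mm high, walls 6 mm. At each end an ear 36 mm wide, 8 mm thick, top level with the rim: 158 mm over all. Ends alike. Origin: centre of underside, z up. Dishes pile 30 mm apart. At the start on top of dish_low.
- dish_one: Blue stoneware dish, open top, 0.2 kg: body 120 (x) x 58 (y) x 30 mm high, walls 6 mm. At each end an ear 36 mm wide, 8 mm thick, top level with the rim: 158 mm over all. Ends alike. Origin: centre of underside, z up. Dishes pile 30 mm apart. At the start alone on the worktop; the lemon lies close beside its +y side, nearer its +x end.
- lemon: Yellow lemon, 78 x 55 x 56 mm, lying loose on the worktop close beside dish_one. Origin: centre of its underside. To be left alone.
- pepper_mill: Wooden pepper mill, 58 mm across, 170 mm tall, standing loose. Origin: centre of its underside. To be left alone.
- striped_mug: White mug with dark stripes, 86 x 120 x 90 mm with its handle, standing loose. Origin: centre of its outline's underside; handle at -y. To be left alone.

How it is judged (in metres and radians):
On the way, in this order (a step that is already met when the one before it is completed fails the run):
1. two dishes are held under both catches (value of joint platform between 0.0385 and 0.0465 m and value of joint each of catch_a, catch_b below 0.003 m), for 0.2 s.
2. three dishes are held under both catches (value of joint platform between 0.0685 and 0.0765 m and value of joint each of catch_a, catch_b below 0.003 m), for 0.2 s.
3. all four dishes are held under both catches (value of joint platform between 0.0985 and 0.1065 m and value of joint each of catch_a, catch_b below 0.003 m), for 0.2 s.
At the end, for the whole second after the job is handed in: All four dishes piled in the dispenser, centred to 8 mm, level to 0.06 rad, right way up, at rest, under both catches (platform at 0.0985 to 0.1065, catches back out to under 3 mm); lemon, mill and mug within 30 mm of their places, mill and mug upright (x of dish_in in the frame of dispenser between -0.008 and 0.008 m and y of dish_in in the frame of dispenser between -0.008 and 0.008 m and z of dish_in in the frame of dispenser between 0.022 and 0.123 m and angle between each of dish_in, dish_low, dish_top, dish_one's own z axis and vertical below 0.06 rad and linear speed of each of dish_in, dish_low, dish_top, dish_one below 0.02 m/s and x of dish_low in the frame of dispenser between -0.008 and 0.008 m and y of dish_low in the frame of dispenser between -0.008 and 0.008 m and z of dish_low in the frame of dispenser between 0.022 and 0.123 m and x of dish_top in the frame of dispenser between -0.008 and 0.008 m and y of dish_top in the frame of dispenser between -0.008 and 0.008 m and z of dish_top in the frame of dispenser between 0.022 and 0.123 m and x of dish_one in the frame of dispenser between -0.008 and 0.008 m and y of dish_one in the frame of dispenser between -0.008 and 0.008 m and z of dish_one in the frame of dispenser between 0.022 and 0.123 m and value of joint platform between 0.0985 and 0.1065 m and value of joint each of catch_a, catch_b below 0.003 m and distance of each of lemon, pepper_mill, striped_mug from where it was at the start of the episode below 0.03 m and angle between each of pepper_mill, striped_mug's own z axis and vertical below 0.3 rad); the robot touches nothing.
It fails at once if the lemon is shoved more than 30 mm (distance of lemon from where it was at the start of the episode above 0.03 m).
It fails at once if the pepper mill is shoved more than 30 mm or knocked over (distance of pepper_mill from where it was at the start of the episode above 0.03 m or angle between pepper_mill's own z axis and vertical above 0.3 rad).
It fails at once if the striped mug is shoved more than 30 mm or knocked over (distance of striped_mug from where it was at the start of the episode above 0.03 m or angle between striped_mug's own z axis and vertical above 0.3 rad).
It also fails if it takes over 72 s, if anything falls off the work surface, if the arm or the gripper's body presses on something with over 40 N, if the wrist force passes 120 N, or if a joint passes its speed limit or range.

## Working session

There is one attempt and no reset: what is moved stays moved. The work goes in short steps, Python scripts to look and compute and a shell command to move; the robot and the scene stay as the last step left them, time stands still between calls to the robot, and variables do not carry over. Pictures are saved under pics/ and viewed, at most 10 in all, crops included, and the job is handed in when it is done.

```bash
ls; mkdir -p pics; python3 - <<'E'
from workcell import ctrl
import cv2,numpy as np
s=ctrl.sense();print(s['time'],s['eef_pos'],np.round(s['orientation'],3))
for n in('scene','side','wrist'):
    im=ctrl.camera(n);cv2.imwrite(f'pics/{n}0.png',im[:,:,::-1]);c=ctrl.get_calibration(n);print(n,{k:np.round(v,3).tolist() for k,v in c.items() if not isinstance(v,str)})
E
```

```text
jog.py
pics
workcell.py
0.0 [291.66826004 580.17367459 216.67267815] [[-0.893  0.449 -0.001]
 [ 0.449  0.893 -0.002]
 [-0.    -0.002 -1.   ]]
scene {'vertical_fov': 51.579, 'cx': 320.006, 'cy': 198.425, 'xyz': [168.522, 329.384, 1004.699], 'orientation': [[-0.77, -0.545, 0.33], [-0.637, 0.649, -0.415], [0.012, -0.53, -0.848]]}
side {'vertical_fov': 52.406, 'cx': 318.689, 'cy': 207.951, 'xyz': [352.183, 690.42, 499.928], 'orientation': [[-0.977, -0.102, 0.188], [-0.214, 0.423, -0.88], [0.01, -0.9, -0.435]]}
wrist {'vertical_fov': 67.462, 'cx': 315.464, 'cy': 196.821, 'tool_from_camera': [[0.001, -0.953, -0.304, 79.064], [1.0, 0.001, 0.0, -0.387], [0.0, -0.304, 0.953, -167.96], [0.0, 0.0, 0.0, 1.0]]}
```

View pics/scene0.png

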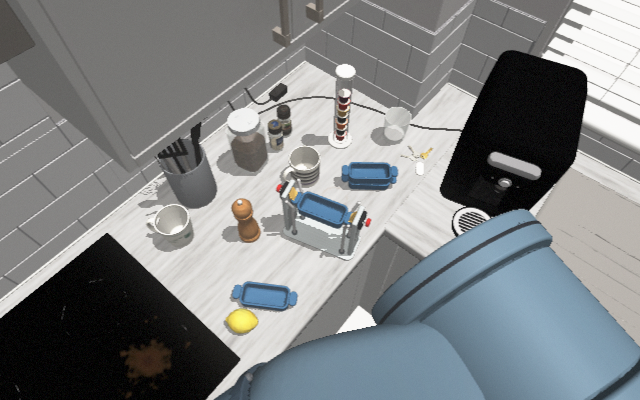

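View pics/side0.png

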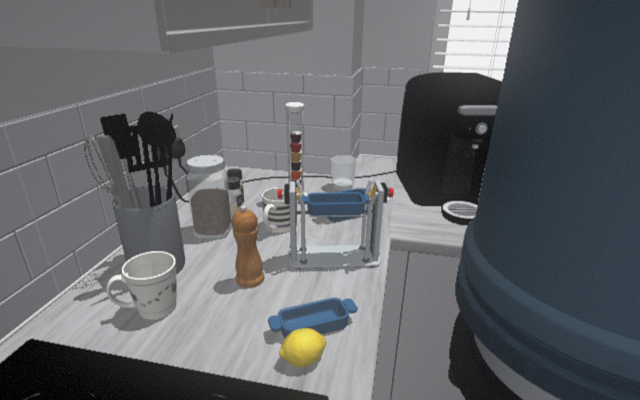

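The scene picture shows the two-dish pile at (370,175), the dispenser at (323,215), dish_one at (265,296), the lemon at (242,320), the mill at (246,220) and the mug at (304,166). The side picture agrees: dish_one is at (315,317) and the dispenser at (335,225). The next step is to measure these by casting rays.

```bash
cat > h.py <<'E'
from workcell import ctrl
import cv2,numpy as np
def cam(n,s=None):
    c=ctrl.get_calibration(n);f=200/np.tan(np.radians(c['vertical_fov'])/2)
    if n=='wrist':
        s=s or ctrl.sense();T=np.array(c['tool_from_camera']);Rt=np.array(s['orientation'])
        R=Rt@T[:3,:3];p=Rt@T[:3,3]+s['eef_pos']
    else: R=np.array(c['orientation']);p=np.array(c['xyz'])
    return f,c['cx'],c['cy'],R,p
def ray(C,uv,z):
    f,cx,cy,R,p=C;uv=np.atleast_2d(uv).astype(float)
    d=np.c_[(uv[:,0]-cx)/f,(uv[:,1]-cy)/f,np.ones(len(uv))]@R.T
    return (p+d*((z-p[2])/d[:,2])[:,None])[:,:2]
def proj(C,P):
    f,cx,cy,R,p=C;q=(np.atleast_2d(P)-p)@R
    return np.c_[cx+f*q[:,0]/q[:,2],cy+f*q[:,1]/q[:,2]]
def blobs(im,lo,hi,amin=150):
    m=cv2.inRange(cv2.cvtColor(im,cv2.COLOR_RGB2HSV),lo,hi)
    n,l,st,ce=cv2.connectedComponentsWithStats(m)
    return [(l==i,st[i],ce[i]) for i in range(1,n) if st[i][4]>amin]
BLUE=((100,140,40),(125,255,255));YEL=((22,150,80),(35,255,255));RED=((0,180,80),(6,255,255))
E
python3 - <<'E'
from h import *
for n in('scene','side'):
    im=cv2.imread(f'pics/{n}0.png')[:,:,::-1].copy();C=cam(n)
    for nm,col,zs in(('blue',BLUE,(30,60,150)),('yel',YEL,(28,)),('red',RED,(150,))):
        for m,st,ce in blobs(im,*col,amin=15 if nm=='red' else 150):
            print(n,nm,st,ce.round(1),[ray(C,ce,z).round().tolist()[0] for z in zs])
            if nm=='blue':
                for z in zs:
                    u=np.argwhere(m)[:,::-1];w=ray(C,u,z).astype(np.float32);print('   ',z,cv2.minAreaRect(w))
for z,p in((0,(251,238)),(0,(305,182))): print(ray(cam('scene'),p,z))
for z,p in((0,(251,280)),(0,(281,226))): print(ray(cam('side'),p,z))
E
```

```text
side yel [280 329  45  32 827] [303.2 342.9] [[475.0, 220.0]]
[[622.12758891  53.98918474]]
[[ 629.85548428 -178.11568935]]
[[631.20593016  45.25302146]]
[[ 640.24005313 -193.46392613]]
```

```bash
python3 - <<'E'
from h import *
a=cv2.cvtColor(cv2.imread('pics/scene0.png'),cv2.COLOR_BGR2HSV);b=cv2.cvtColor(cv2.imread('pics/side0.png'),cv2.COLOR_BGR2HSV)
for p in((265,296),(323,210),(370,175),(242,320),(281,187),(367,222),(480,280)):print('sc',p,a[p[1],p[0]])
for p in((315,310),(315,328),(335,205),(303,345),(391,192),(520,200)):print('si',p,b[p[1],p[0]])
E
```

```text
sc (265, 296) [104 114 185]
sc (323, 210) [104 122 180]
sc (370, 175) [104 123 176]
sc (242, 320) [ 30 131 252]
sc (281, 187) [  1 109 103]
sc (367, 222) [  1 181 233]
sc (480, 280) [101  67 118]
si (315, 310) [107  81  94]
si (315, 328) [106  79  90]
si (335, 205) [107  86  92]
si (303, 345) [ 27 157 230]
si (391, 192) [  0 174 160]
si (520, 200) [103  73  63]
```

```bash
sed -i '$d' h.py; echo "BLUE=((98,90,40),(120,255,255));YEL=((22,110,80),(35,255,255));RED=((0,100,60),(6,255,255))" >> h.py
python3 - <<'E'
from h import *
for n in('scene','side'):
    im=cv2.imread(f'pics/{n}0.png')[:,:,::-1].copy();C=cam(n)
    B=BLUE if n=='scene' else ((104,76,70),(120,255,255))
    for nm,col,zs in(('blue',B,(30,60,150)),('yel',YEL,(28,)),('red',RED,(150,))):
        for m,st,ce in blobs(im,*col,amin=15 if nm=='red' else 150):
            print(n,nm,st,ce.round(1),[ray(C,ce,z).round().tolist()[0] for z in zs])
            if nm=='blue':
                for z in zs:
                    u=np.argwhere(m)[:,::-1];w=ray(C,u,z).astype(np.float32);print('   ',z,np.round(np.hstack(cv2.minAreaRect(w)),1))
E
```

```text
scene blue [342 162  56  25 947] [369.4 172.6] [[495.0, -308.0], [485.0, -288.0], [455.0, -229.0]]
    30 [ 493.1 -305.8  159.6   82.6   36.8]
    60 [ 483.1 -286.2  154.7   80.    36.8]
    150 [ 453.2 -227.6  139.9   72.4   36.8]
scene blue [291 192  61  33 952] [321.4 208.5] [[525.0, -125.0], [514.0, -111.0], [481.0, -69.0]]
    30 [ 526.7 -129.   173.4   65.8   15.9]
    60 [ 515.7 -114.9  168.1   63.8   15.9]
    150 [482.6 -72.5 152.1  57.7  15.9]
scene blue [ 233  282   64   27 1136] [264.7 295.8] [[474.0, 152.0], [464.0, 157.0], [436.0, 174.0]]
    30 [475.9 150.3 155.2  56.8  32.6]
    60 [466.4 155.8 150.4  55.   32.6]
    150 [438.  172.4 136.1  49.8  32.6]
scene yel [226 309  32  24 567] [241.6 320.5] [[475.0, 229.0]]
scene red [339 103  11   7  39] [342.9 106.2] [[648.0, -368.0]]
scene red [336 135   8   5  21] [339.4 137.3] [[585.0, -272.0]]
scene red [277 184   6   8  28] [278.8 187.2] [[600.0, -49.0]]
scene red [366 218   5   8  27] [367.7 221.7] [[374.0, -112.0]]
side blue [613 120  27  35 203] [628.7 136.4] [[-589.0, -1262.0], [-529.0, -1137.0], [-349.0, -763.0]]
  
[... 1632 characters left out ...]
211.5  68.5  35.7  68.1]
side blue [562 327  46  41 431] [584.5 345.2] [[41.0, 128.0], [61.0, 164.0], [121.0, 271.0]]
    30 [ 43.  124.7  81.3  62.6  62.8]
    60 [ 62.7 160.8  76.1  58.6  62.8]
    150 [121.9 269.1  60.5  46.6  62.8]
side blue [600 328  40  53 443] [619.5 356.7] [[-3.0, 142.0], [20.0, 177.0], [88.0, 282.0]]
    30 [ -7.8 126.8 114.4  47.4  75.6]
    60 [ 15.2 162.8 107.1  44.4  75.6]
    150 [ 84.1 270.7  85.2  35.3  75.6]
side yel [ 280  328   46   39 1286] [302.4 346.7] [[474.0, 228.0]]
side red [291 144   9   8  37] [295.  146.8] [[656.0, -395.0]]
side red [278 189   4   9  33] [279.5 193. ] [[601.0, -69.0]]
side red [389 188   5   8  32] [390.6 191.5] [[369.0, -134.0]]
```

```bash
python3 jog.py '[[-39.4,-33.3,0,0],[-39.4,-33.3,0,0],[-39.4,-33.3,0,0],[-39.4,-33.3,0,0],[-39.4,-33.3,0,0],[-39.4,-33.3,0,0],[-39.4,-33.3,0,0],[-39.4,-33.3,0,0],[-39.4,-33.3,0,0],[0,0,0,0.185],[0,0,0,0.185],[0,0,0,0.185],[0,0,0,0.185],[0,0,0,0.185],[0,0,0,0.185],[0,0,0,0.185],[0,0,0,0.185],[0,0,0,0.185],[0,0,0,0.185],[0,0,0,0.185]]' 0.8
python3 jog.py '[[0,0,0,0.08],[0,0,0,0]]'
python3 - <<'E'
from h import *
s=ctrl.sense();im=ctrl.camera('wrist');cv2.imwrite('pics/w1.png',im[:,:,::-1]);C=cam('wrist',s)
print(s['time'],s['eef_pos'],np.round(s['orientation'],3).tolist(),s['q'])
for nm,c,zs in(('b',BLUE,(30,150)),('y',YEL,(28,))):
  for m,st,ce in blobs(im,*c,amin=400):
    print(nm,st,ce,ray(C,ce,zs[0]))
    for z in zs: print(z,np.round(np.hstack(cv2.minAreaRect(ray(C,np.argwhere(m)[:,::-1],z).astype(np.float32))),1))
E
```

```text
time: 2.65
eef_pos: [474.0, 153.7, 217.4]
orientation: [[0.805, 0.593, -0.0], [0.593, -0.805, -0.0], [-0.0, -0.0, -1.0]]
ft_force: [-0.2, 0.6, 0.0]
grip_width: 0.802
grasp_force: 0.0
time: 2.9
eef_pos: [473.9, 153.8, 217.4]
orientation: [[0.846, 0.533, -0.0], [0.533, -0.846, -0.0], [-0.0, 0.0, -1.0]]
ft_force: [0.1, -0.1, 0.2]
grip_width: 0.802
grasp_force: 0.0
2.9 [473.94884854 153.76708682 217.3813443 ] [[0.846, 0.533, -0.0], [0.533, -0.846, -0.0], [-0.0, 0.0, -1.0]] [-0.84709344  0.30297704  0.53681346  1.95710196 -0.19114183  0.93125755
 -1.22442845]
b [ 294  102   50  127 5169] [318.42484039 164.66511898] [[480.43308578 153.65080618]]
30 [476.  150.5 155.   57.3  32.6]
150 [497.9 165.7 102.6  38.   32.6]
b [ 505  248   75   32 1055] [542.23696682 259.78199052] [[ 531.00449084 -168.19198525]]
30 [ 530.1 -166.    34.3   95.6   15.1]
150 [533.7 -43.8  22.7  63.3  15.1]
y [ 237  101   47   67 2310] [260.21212121 134.35411255] [[474.13151186 230.61112443]]
28 [473.3 229.8  59.6  65.1  87.4]
```
View pics/w1.png

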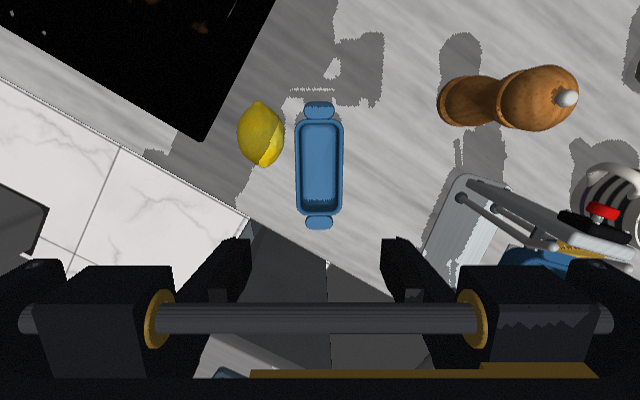

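The wrist picture shows dish_one at (319,165) with rim 155 x 57 mm, centred at (476,150.5) mm at 32.6°, matching the scene view. The lemon is at (260,134), towards the dish's +x half. I'll grasp 6 mm toward -x with the fingers partly open.

```bash
python3 jog.py '[[-5.9,4,0,-0.007],[0,0,50,0],[0,0,50,0],[0,0,50,0],[0,0,30,0],[0,0,20,0],[0,0,13,0],[0,0,0,0]]' 0.76
python3 jog.py '[[0,0,0,0],[0,0,0,0],[0,0,0,0],[0,0,0,0]]' 0.3 50
python3 jog.py '[[0,0,-20,0],[0,0,-40,0],[0,0,-50,0],[0,0,-50,0],[0,0,-50,0],[0,0,-25,0],[0,0,0,0]]'
python3 - <<'E'
from h import *
s=ctrl.sense();im=ctrl.camera('wrist');cv2.imwrite('pics/w2.png',im[:,:,::-1]);C=cam('wrist',s)
sc=ctrl.camera('scene');cv2.imwrite('pics/s2.png',sc[:,:,::-1])
for m,st,ce in blobs(sc,*YEL): print(ray(cam('scene'),ce,28))
E
```

```text
time: 3.95
eef_pos: [471.0, 146.8, 4.2]
orientation: [[0.843, 0.538, -0.001], [0.538, -0.843, -0.0], [-0.001, -0.0, -1.0]]
ft_force: [-0.8, 0.1, -0.4]
grip_width: 0.762
grasp_force: 0.0
time: 4.45
eef_pos: [471.9, 147.4, 5.2]
orientation: [[0.843, 0.538, 0.001], [0.538, -0.843, 0.001], [0.001, 0.0, -1.0]]
ft_force: [-0.6, -1.6, 6.4]
grip_width: 0.64
grasp_force: 50.0
time: 5.32
eef_pos: [472.1, 147.7, 240.8]
orientation: [[0.843, 0.538, 0.003], [0.538, -0.843, 0.002], [0.004, -0.0, -1.0]]
ft_force: [-0.3, 0.4, -1.8]
grip_width: 0.644
grasp_force: 50.0
[[474.81799676 229.42055731]]
```

View pics/w2.png

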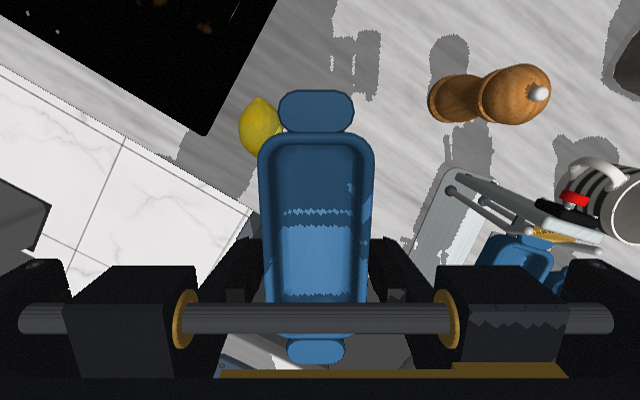

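The dish is held: opening 0.64 is about 57 mm, its front ear is at (316,110), and the lemon hasn't moved. Next I move to a spot from which the wrist camera can see the dispenser.

```bash
python3 jog.py '[[-47.5,21.3,0,0],[-47.5,21.3,0,0],[0,0,0,0.148],[0,0,0,0.148],[0,0,0,0],[0,0,0,0]]'
cat >> h.py <<'E'
def tri(obs):
    A=np.zeros((3,3));b=np.zeros(3)
    for C,uv in obs:
        f,cx,cy,R,p=C;d=R@np.array([(uv[0]-cx)/f,(uv[1]-cy)/f,1]);d/=np.linalg.norm(d)
        P=np.eye(3)-np.outer(d,d);A+=P;b+=P@p
    return np.linalg.solve(A,b)
E
python3 - <<'E'
from h import *
s=ctrl.sense();im=ctrl.camera('wrist');cv2.imwrite('pics/w3.png',im[:,:,::-1]);C=cam('wrist',s)
print(s['eef_pos'])
for m,st,ce in blobs(im,*RED,amin=25):print('red',st,ce,ray(C,ce,160))
sc,si=cam('scene'),cam('side')
for a,b in(((278.8,187.2),(279.5,193)),((367.7,221.7),(390.6,191.5))):
    X=tri([(sc,a),(si,b)]);print(X,proj(sc,X),proj(si,X),proj(C,X))
E
```

```text
time: 6.18
eef_pos: [413.5, 60.1, 238.7]
orientation: [[0.962, 0.271, -0.002], [0.271, -0.962, -0.001], [-0.002, 0.001, -1.0]]
ft_force: [0.2, -0.2, -2.2]
grip_width: 0.64
grasp_force: 50.0
[413.54201362  60.11553267 238.74009814]
red [504   0  35  13 348] [521.29022989   5.28448276] [[592.21410398 -42.9611742 ]]
[593.00148078 -43.23593067 162.48333392] [[279.11522844 187.46360027]] [[279.05836813 192.79696702]] [[524.46177253   3.12219153]]
[ 369.89095251 -104.73803286  162.81316884] [[368.03484848 222.06334776]] [[390.09166431 191.2898099 ]] [[470.51414326 284.80959641]]
```

View pics/w3.png

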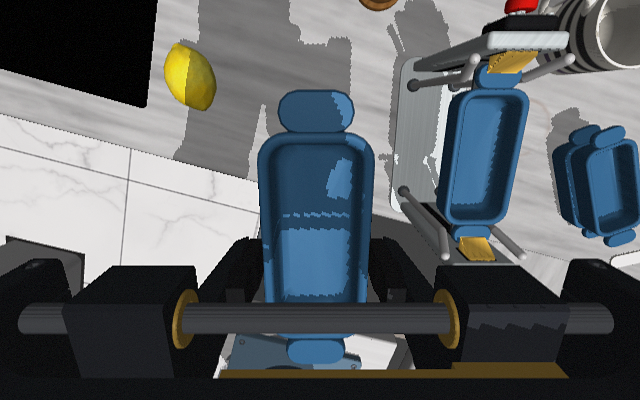

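The picture shows the dispenser at about (485,155), with both catches (brass, at (513,62) and (475,248)) out over dish_in's ears. The two-dish pile is at (605,185), and the held dish is at (316,220). I'll check the knob-based dispenser pose against the rod tips in an enlarged crop.

```bash
python3 - <<'E'
from h import *
s=ctrl.sense();C=cam('wrist',s)
im=cv2.imread('pics/w3.png')
a=np.radians(15.41);R=np.array([[np.cos(a),-np.sin(a)],[np.sin(a),np.cos(a)]]);c=np.array([481.4,-74.0])
x0,y0,k=390,0,3
big=cv2.resize(im[0:270,390:640],None,fx=2.2,fy=2.2,interpolation=cv2.INTER_CUBIC);k=2.2
for x,y,z,col in [(sx*78.5,sy*33.5,172,(0,255,0)) for sx in(1,-1) for sy in(1,-1)]+[(sx*101,sy*42,0,(255,0,255)) for sx in(1,-1) for sy in(1,-1)]+[(sx*79,sy*18,150,(0,255,255)) for sx in(1,-1) for sy in(1,-1)]:
    w=c+R@[x,y];u=proj(C,[w[0],w[1],z])[0];print(x,y,z,u.round(1))
    cv2.drawMarker(big,tuple(int(v) for v in ((u-[390,0])*k)),col,cv2.MARKER_CROSS,10,1)
cv2.imwrite('pics/w3o.png',big)
# held dish in tool frame: rim plane tool z=-25.5
img=im[:,:,::-1].copy();T=np.array(ctrl.get_calibration('wrist')['tool_from_camera'])
f,cx,cy,_,_=C
for m,st,ce in blobs(img,*BLUE,amin=300):
    print(st,ce)
    if st[0]<300:
        u=np.argwhere(m)[:,::-1].astype(float)
        d=np.c_[(u[:,0]-cx)/f,(u[:,1]-cy)/f,np.ones(len(u))]@T[:3,:3].T
        p=(T[:3,3]+d*((-25.5-T[2,3])/d[:,2])[:,None])[:,:2];print(p.min(0),p.max(0))
        for x in(70,75): 
            q=p[abs(p[:,0]-x)<3];print(x,q[:,1].min(),q[:,1].max())
        for x in(10,30,50): 
            q=p[abs(p[:,0]-x)<2];print(x,q[:,1].min(),q[:,1].max())
E
```

```text
78.5 33.5 172 [474.7  58.9]
78.5 -33.5 172 [568.   59.5]
-78.5 33.5 172 [444.4 254.3]
-78.5 -33.5 172 [520.7 254.8]
101 42 0 [400.8  57.2]
101 -42 0 [468.5  57.6]
-101 42 0 [387.8 210. ]
-101 -42 0 [445.8 210.3]
79 18 150 [480.4  62. ]
79 -18 150 [526.1  62.3]
-79 18 150 [451.2 243.5]
-79 -18 150 [489.1 243.7]
[  436    63    93   180 11031] [481.77436316 152.99057202]
[  257    90   118   213 21376] [315.42790981 202.21884356]
[-29.03003843 -28.3162463 ] [83.50631115 28.74684121]
70 -16.955321949513404 17.50507502374622
75 -16.955321949513404 17.50507502374622
10 -28.172852233174872 28.39958514585808
30 -28.086536982379084 28.29795170984621
50 -28.035713264198396 28.569925915176185
[ 552  125   88  122 8194] [600.02855748 182.89309251]
[ 277  333   78   32 1779] [314.9421023  347.53625632]
[-73.68804125 -22.16382545] [-50.43153489  22.88152888]Traceback (most recent call last):
  File "<stdin>", line 21, in <module>
    return umr_minimum(a, axis, None, out, keepdims, initial, where)
ValueError: zero-size array to reduction operation minimum which has no identity
```

View pics/w3o.png

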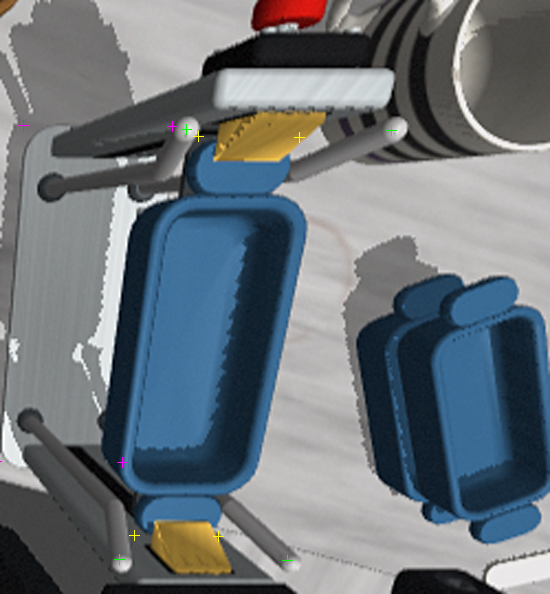

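Rod tips are at crop pixels (190,128), (398,124), (121,565) and (293,565). They confirm the pose with a shift of about 1.5 mm, giving centre (481.8,-75.2) and yaw 15.4°. The held dish sits 5 mm toward +x of the tool. I'll move over the mouth and lower it.

```bash
python3 jog.py '[[8.1,49.5,0,0.005],[8.1,49.5,0,0],[8,49.6,0,0],[0,0,0,0],[0,0,30,0],[0,0,25,0],[0,0,10,0],[0,0,5,0],[0,0,0,0]]' 0.3 60
python3 jog.py '[[0,0,5,0],[0,0,5,0],[0,0,4,0],[0,0,0,0]]'
python3 - <<'E'
from h import *
s=ctrl.sense();im=ctrl.camera('wrist');cv2.imwrite('pics/w4.png',im[:,:,::-1])
im2=ctrl.camera('side');cv2.imwrite('pics/w4s.png',im2[:,:,::-1]);print(s['ft_force'],s['ft_torque'])
cv2.imwrite('pics/w4c.png',np.vstack([cv2.resize(im[:,:,::-1],(560,350)),cv2.resize(im2[100:300,220:540,::-1],None,fx=1.25,fy=1.25)[:, :400] if 0 else cv2.resize(im2[120:300,230:518,::-1],(560,250))]))
E
```

```text
time: 7.35
eef_pos: [477.1, -76.5, 169.9]
orientation: [[0.964, 0.264, 0.0], [0.264, -0.964, 0.0], [0.001, 0.0, -1.0]]
ft_force: [0.5, -0.7, -1.3]
grip_width: 0.638
grasp_force: 60.0
time: 7.85
eef_pos: [476.8, -76.6, 155.4]
orientation: [[0.965, 0.264, -0.0], [0.264, -0.965, 0.0], [-0.0, -0.0, -1.0]]
ft_force: [0.1, -0.1, -1.6]
grip_width: 0.638
grasp_force: 60.0
[ 0.08206427 -0.12950633 -1.63800794] [-0.02416732  0.1570291   0.02217971]
```

View pics/w4c.png

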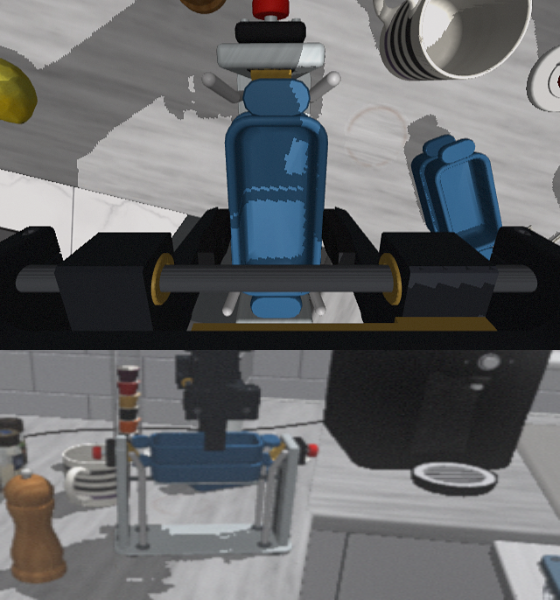

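```bash
python3 - <<'E'
from h import *
im=cv2.imread('pics/w4.png')
cv2.imwrite('pics/w4z.png',np.vstack([cv2.resize(im[40:140,215:415],(800,400-20)),cv2.resize(im[322:372,235:395],(800,220))]))
E
```

```text
(no output)
```

View pics/w4z.png

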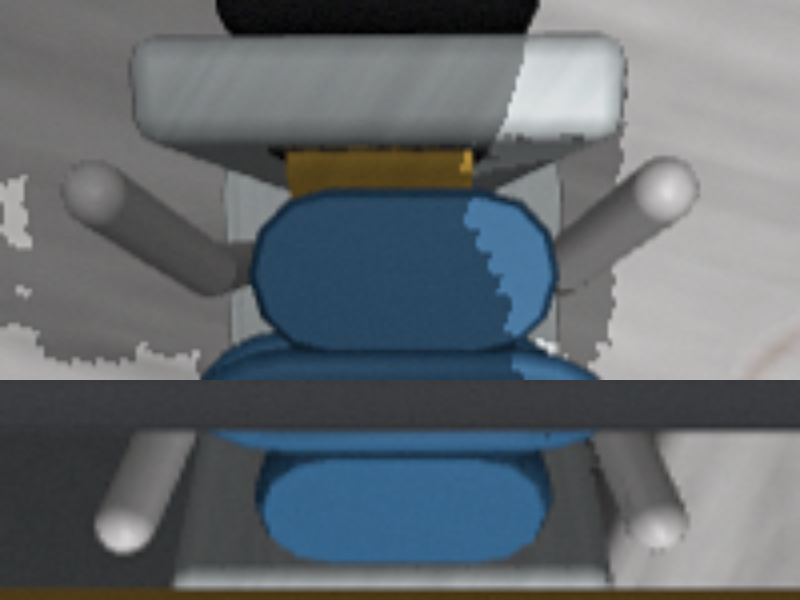

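The zoom shows rod-tip midpoints 2.7 mm (front) and 1.6 mm (rear) to the left of the ear centres, so a shift of about -2 mm in tool y is needed. A quick check of x along the rods follows.

```bash
python3 - <<'E'
from h import *
C=cam('wrist');f,cx,cy,R,p=C
s=ctrl.sense();Rt=np.array(s['orientation'])
def tool(uv,z):
    w=ray(C,uv,z)[0];return (Rt.T@(np.r_[w,z]-s['eef_pos']))[:2]
F=40+1/3.8*np.array([188,190]);
for z in (168,172): print('tips',z,[tool(q,z).round(1) for q in((215+95/4,40+190/3.8),(215+667/4,40+188/3.8),(235+124/5,322+145/4.4),(235+660/5,322+143/4.4))])
print('ears',tool((315,40+190/3.8),180),tool((315,322+182/4.4),180))
E
```

```text
tips 168 [array([ 83.9, -37.3]), array([84.2, 32.6]), array([-80.1, -36.2]), array([-79.6,  34.2])]
tips 172 [array([ 83.8, -36.3]), array([84. , 31.8]), array([-76. , -35.3]), array([-75.5,  33.3])]
ears [8.35347700e+01 3.50642208e-02] [-74.27633752   0.07440558]
```

```bash
python3 jog.py '[[-0.5,-1.8,0,-0.007],[0,0,3,0],[0,0,5,0],[0,0,5,0],[0,0,5,0]]' 0.3 60
python3 jog.py '[[0,0,5,0],[0,0,5,0],[0,0,5,0],[0,0,4,0],[0,0,0,0],[0,0,0,0]]'
python3 - <<'E'
from h import *
im=ctrl.camera('wrist');cv2.imwrite('pics/w5.png',im[:,:,::-1])
im2=ctrl.camera('side');cv2.imwrite('pics/w5s.png',im2[:,:,::-1])
cv2.imwrite('pics/w5c.png',np.vstack([cv2.resize(im[0:,:,::-1],(560,350)),cv2.resize(im2[120:300,230:518,::-1],(560,250))]))
E
```

```text
time: 8.57
eef_pos: [476.2, -75.0, 137.6]
orientation: [[0.963, 0.27, 0.0], [0.27, -0.963, 0.001], [0.001, -0.0, -1.0]]
ft_force: [-3.6, 0.7, 7.9]
grip_width: 0.637
grasp_force: 60.0
time: 9.32
eef_pos: [476.1, -75.0, 118.6]
orientation: [[0.963, 0.27, 0.0], [0.27, -0.963, 0.0], [0.0, -0.0, -1.0]]
ft_force: [-0.3, 0.9, 5.3]
grip_width: 0.639
grasp_force: 60.0
```

View pics/w5c.png

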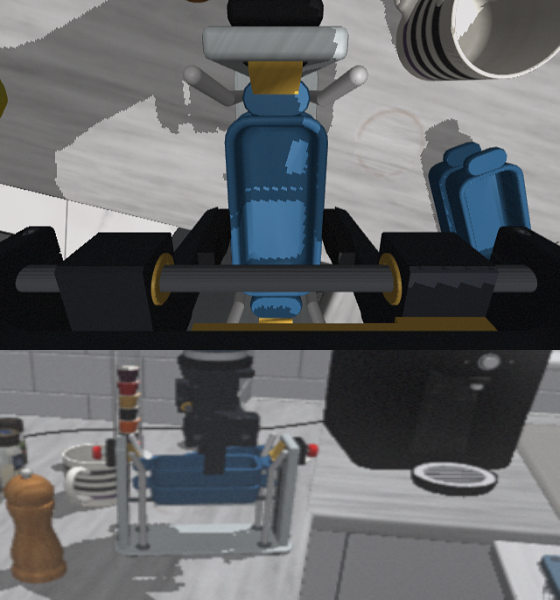

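Both brass catches, at (275,78) and (276,321), are out over the ears. The force of 5 N matches the spring, so the dish hasn't slipped. I'll release it and move to the pile.

```bash
python3 jog.py '[[0,0,-2,0],[0,0,0,0],[0,0,0,0]]' 0.78
python3 jog.py '[[0,0,-10,0],[0,0,-40,0],[0,0,-50,0],[-9.9,41.3,0,0],[-9.9,41.3,0,0],[-9.9,41.3,0,0],[-9.9,41.3,0,0],[-9.9,41.3,0,0],[0,0,0,-0.185],[0,0,0,-0.185],[0,0,0,0],[0,0,0,0]]'
cat > rect.py <<'E'
from h import *
import sys
z=float(sys.argv[1]);s=ctrl.sense();im=ctrl.camera('wrist');cv2.imwrite('pics/'+sys.argv[2],im[:,:,::-1]);C=cam('wrist',s)
print(s['eef_pos'],np.round(s['orientation'],3).tolist())
for m,st,ce in blobs(im,*BLUE,amin=1500):
    print(st,z,np.round(np.hstack(cv2.minAreaRect(ray(C,np.argwhere(m)[:,::-1],z).astype(np.float32))),1))
E
python3 rect.py 60 w6.png
```

```text
time: 9.8
eef_pos: [475.8, -75.1, 120.4]
orientation: [[0.963, 0.27, -0.0], [0.27, -0.963, -0.0], [-0.0, 0.0, -1.0]]
ft_force: [-0.1, 0.7, 0.2]
grip_width: 0.781
grasp_force: 0.0
time: 11.3
eef_pos: [484.1, -287.2, 220.8]
orientation: [[0.802, 0.597, 0.0], [0.597, -0.802, -0.0], [0.0, 0.0, -1.0]]
ft_force: [0.4, 0.3, -0.6]
grip_width: 0.78
grasp_force: 0.0
[ 484.14144858 -287.21429603  220.83594986] [[0.802, 0.597, 0.0], [0.597, -0.802, -0.0], [0.0, 0.0, -1.0]]
[   26     0   122   142 10835] 60.0 [431.7 -32.3 156.5 111.1  20.5]
[ 297  103   53  136 5927] 60.0 [ 488.7 -295.2  156.    57.3   38.7]
```

View pics/w6.png

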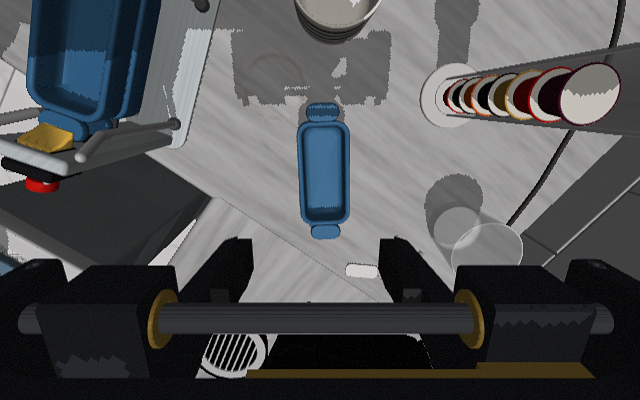

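The view shows the pile at (324,170) with the top rim 156 x 57 mm at (488.7,-295.2) and 38.7°. Tall items are clear to the right. Grasping dish_top.

```bash
python3 jog.py '[[-2,9.2,0,-0.035],[0,0,50,0],[0,0,50,0],[0,0,40,0],[0,0,25,0],[0,0,15,0],[0,0,6.3,0],[0,0,0,0]]' 0.78
python3 jog.py '[[0,0,0,0],[0,0,0,0],[0,0,0,0],[0,0,0,0]]' 0.3 60
python3 jog.py '[[0,0,-10,0],[0,0,-30,0],[0,0,-50,0],[0,0,-50,0],[0,0,-50,0],[0,0,-15,0],[0,0,0,0],[0,0,0,0]]'
cat > held.py <<'E'
from h import *
import sys
s=ctrl.sense();im=ctrl.camera('wrist');cv2.imwrite('pics/'+sys.argv[1],im[:,:,::-1])
print(s['time'],s['eef_pos'],np.round(s['orientation'],3).tolist(),s['ft_force'].round(1) if hasattr(s['ft_force'],'round') else s['ft_force'])
C=cam('wrist',s);f,cx,cy=C[:3];T=np.array(ctrl.get_calibration('wrist')['tool_from_camera'])
for m,st,ce in blobs(im,*BLUE,amin=500):
    u=np.argwhere(m)[:,::-1].astype(float)
    d=np.c_[(u[:,0]-cx)/f,(u[:,1]-cy)/f,np.ones(len(u))]@T[:3,:3].T
    p=(T[:3,3]+d*((-25.5-T[2,3])/d[:,2])[:,None])[:,:2];print(st,p.min(0).round(1),p.max(0).round(1))
E
python3 held.py w7.png
python3 - <<'E'
from h import *
sc=ctrl.camera('scene');cv2.imwrite('pics/s7.png',sc[:,:,::-1]);C=cam('scene')
for m,st,ce in blobs(sc,*BLUE,amin=300): print(st,np.round(np.hstack(cv2.minAreaRect(ray(C,np.argwhere(m)[:,::-1],30).astype(np.float32))),1))
E
```

```text
time: 12.35
eef_pos: [488.3, -296.0, 34.6]
orientation: [[0.779, 0.628, 0.0], [0.628, -0.779, -0.0], [0.0, 0.001, -1.0]]
ft_force: [-0.2, -0.5, 0.1]
grip_width: 0.78
grasp_force: 0.0
time: 12.85
eef_pos: [488.7, -296.2, 35.1]
orientation: [[0.778, 0.628, 0.001], [0.628, -0.778, -0.001], [0.001, 0.001, -1.0]]
ft_force: [-0.9, 1.0, 6.9]
grip_width: 0.643
grasp_force: 60.0
time: 13.85
eef_pos: [487.0, -294.9, 237.3]
orientation: [[0.778, 0.628, -0.003], [0.628, -0.778, 0.001], [-0.001, -0.003, -1.0]]
ft_force: [0.1, 0.2, -3.1]
grip_width: 0.638
grasp_force: 60.0
13.85 [ 487.00319519 -294.88110412  237.2720348 ] [[0.778, 0.628, -0.003], [0.628, -0.778, 0.001], [-0.001, -0.003, -1.0]] [ 0.1  0.2 -3.1]
[   37     0   130   127 12346] [  67.6 -122.9] [118.4 -61.7]
[  258   100   116   203 20144] [-29.1 -28.5] [79.2 28.6]
[ 270  333   91   36 2174] [-76.8 -26.4] [-50.4  26.3]
[347 113  66  24 599] [ 580.1 -479.7  204.1   93.    38. ]
[342 169  54  18 729] [ 486.8 -292.7  153.3   59.5   40.1]
[ 292  192   60   40 1203] [ 520.3 -120.3  173.    86.8   15.5]
```

```bash
python3 jog.py '[[26.6,-35.3,0,0],[26.6,-35.3,0,0],[26.6,-35.3,0,0],[26.6,-35.3,0,0],[26.6,-35.3,0,0],[0,0,0,0.135],[0,0,0,0.135],[0,0,0,0.135],[0,0,30,0],[0,0,25,0],[0,0,10,0],[0,0,0,0]]' 0.3 60
python3 held.py w8.png
```

```text
time: 15.45
eef_pos: [480.2, -75.1, 173.7]
orientation: [[0.963, 0.27, -0.002], [0.27, -0.963, -0.0], [-0.002, -0.0, -1.0]]
ft_force: [0.4, 0.1, -1.3]
grip_width: 0.634
grasp_force: 60.0
15.45 [480.18213585 -75.12901882 173.6680359 ] [[0.963, 0.27, -0.002], [0.27, -0.963, -0.0], [-0.002, -0.0, -1.0]] [ 0.4  0.1 -1.3]
[  258   101   117   202 20183] [-29.  -28.5] [78.8 28.8]
[ 467  156   71  118 5353] [-10.2  74.7] [ 53.8 117.7]
[ 270  333   91   36 2179] [-76.8 -26.3] [-50.4  26.4]
```

```bash
python3 jog.py '[[-0.2,-1.2,0,0],[0,0,8,0],[0,0,6,0],[0,0,5,0],[0,0,5,0],[0,0,5,0],[0,0,5,0]]' 0.3 60
python3 jog.py '[[0,0,5,0],[0,0,5,0],[0,0,5,0],[0,0,5,0],[0,0,1.5,0],[0,0,0,0],[0,0,0,0]]'
python3 held.py w9.png; python3 - <<'E'
from h import *
# brass pixels in wrist view: extent along rows
for n in('w5','w8','w9'):
    im=cv2.imread(f'pics/{n}.png')[:,:,::-1].copy();print(n,[(b[1].tolist(),b[2].round(1).tolist()) for b in blobs(im,(16,120,90),(24,255,255),amin=60)])
E
```

```text
time: 16.38
eef_pos: [480.3, -73.9, 140.5]
orientation: [[0.963, 0.27, 0.0], [0.27, -0.963, 0.001], [0.0, -0.0, -1.0]]
ft_force: [-3.3, 0.3, 9.9]
grip_width: 0.638
grasp_force: 60.0
time: 17.25
eef_pos: [480.3, -73.8, 119.0]
orientation: [[0.963, 0.27, 0.0], [0.27, -0.963, 0.0], [0.0, -0.0, -1.0]]
ft_force: [-3.3, 1.2, 6.9]
grip_width: 0.641
grasp_force: 60.0
17.25 [480.27805445 -73.82813168 118.98215   ] [[0.963, 0.27, 0.0], [0.27, -0.963, 0.0], [0.0, -0.0, -1.0]] [-3.3  1.2  6.9]
[  258   103   117   200 19257] [-29.  -28.5] [78.  28.8]
[ 494  167   81  131 6355] [-25.5  89.7] [ 48.5 138.6]
[ 270  333   91   36 2155] [-76.8 -26.3] [-50.4  26.4]
w5 [([284, 70, 62, 9, 435], [314.8, 73.1]), ([297, 82, 48, 26, 544], [327.2, 98.2]), ([173, 298, 9, 50, 206], [176.2, 324.7]), ([449, 298, 10, 50, 205], [454.8, 325.0]), ([296, 363, 39, 7, 224], [314.0, 366.6])]
w8 [([302, 88, 31, 6, 100], [318.6, 90.0]), ([15, 113, 19, 22, 97], [23.3, 123.4]), ([173, 299, 9, 49, 202], [176.1, 324.9]), ([450, 299, 9, 49, 196], [455.0, 325.2])]
w9 [([284, 83, 61, 7, 351], [314.5, 85.6]), ([299, 97, 45, 21, 461], [327.4, 109.9]), ([450, 299, 9, 49, 200], [455.0, 325.0]), ([173, 300, 9, 48, 200], [176.0, 325.1])]
```

```bash
python3 - <<'E'
from h import *
s=ctrl.sense();a=np.radians(15.5);ux=np.array([np.cos(a),np.sin(a)])
for n,pos in(('w5',(476.1,-75.0,118.6)),('w9',(480.3,-73.8,119.0))):
    q=dict(s);q['eef_pos']=np.array(pos);C=cam('wrist',q)
    im=cv2.imread(f'pics/{n}.png')[:,:,::-1].copy()
    m=cv2.inRange(cv2.cvtColor(im,cv2.COLOR_RGB2HSV),(14,90,50),(26,255,255))
    u=np.argwhere(m[60:130,270:360])[:,::-1]+[270,60];r=u[:,1].max()
    for z in(150,153): print(n,'front',u[:,1].min(),r,(ray(C,(315,r),z)-[480.7,-73.8])@ux)
    u=np.argwhere(m[340:376,270:360])[:,::-1]+[270,340]
    print(n,'rear rows',np.unique(u[:,1],return_counts=True))
    for r in(360,364,370,372):print(r,(ray(C,(315,r),153)-[480.7,-73.8])@ux)
E
```

```text
w5 front 70 107 [71.55428412]
w5 front 70 107 [71.6121846]
w5 rear rows (array([363, 364, 365, 366, 367, 368, 369, 370, 371, 372, 373, 374, 375]), array([16, 38, 38, 39, 39, 39, 72, 90, 90, 90, 90, 90, 90]))
360 [-65.97541809]
364 [-68.88061662]
370 [-73.29575926]
372 [-74.78300754]
w9 front 83 117 [71.67566909]
w9 front 83 117 [71.82640228]
w9 rear rows (array([369, 370, 371, 372, 373, 374, 375]), array([72, 90, 90, 90, 90, 90, 90]))
360 [-62.0271961]
364 [-64.94109395]
370 [-69.36945727]
372 [-70.86115896]
```

```bash
python3 jog.py '[[0,0,2,0],[0,0,0,0],[0,0,-3,0],[0,0,-3,0],[0,0,-1.5,0],[0,0,0,0],[0,0,0,0]]'
python3 - <<'E'
from h import *
s=ctrl.sense();print(s['ft_force'],s['ft_torque'])
E
```

```text
time: 18.18
eef_pos: [480.3, -73.8, 124.5]
orientation: [[0.963, 0.27, 0.0], [0.27, -0.963, 0.0], [0.0, -0.0, -1.0]]
ft_force: [-2.0, 0.0, 6.3]
grip_width: 0.639
grasp_force: 60.0
[-2.01942798  0.01618525  6.26898715] [ 0.10405413  0.67875199 -0.0133739 ]
```

```bash
python3 jog.py '[[0,0,-1.5,0],[0,0,0,0],[0,0,0,0]]'; python3 - <<'E'
from h import *
s=ctrl.sense();print(s['ft_force'],s['ft_torque'])
E
```

```text
time: 18.55
eef_pos: [480.2, -73.9, 125.3]
orientation: [[0.963, 0.271, -0.0], [0.271, -0.963, -0.0], [-0.0, 0.0, -1.0]]
ft_force: [1.0, -0.3, -9.1]
grip_width: 0.637
grasp_force: 60.0
[ 1.00050499 -0.28774289 -9.08110482] [-0.04270966 -0.32191873  0.01431535]
```

The upward pull reads -9 N after 0.8 mm of travel, so both catches are holding. I'll release and go for the last dish.

```bash
python3 jog.py '[[0,0,1.2,0],[0,0,0,0],[0,0,0,0]]' 0.78
python3 jog.py '[[0,0,-10,0],[0,0,-40,0],[0,0,-45,0],[-10.8,41.3,0,0],[-10.8,41.3,0,0],[-10.8,41.3,0,0],[-10.8,41.3,0,0],[-10.8,41.3,0,0],[0,0,0,-0.185],[0,0,0,-0.185],[0,0,0,-0.035],[0,0,0,0],[0,0,0,0]]'
python3 rect.py 30 w10.png
python3 - <<'E'
from h import *
for n in('w6','w10'):
    im=cv2.imread(f'pics/{n}.png')[:,:,::-1].copy();print(n,[(b[1].tolist(),b[2].round(1).tolist()) for b in blobs(im[:260],(14,90,60),(26,255,255),amin=60)],[(b[1].tolist()) for b in blobs(im[:260,:200].copy(),*RED,amin=60)])
E
```

```text
time: 18.92
eef_pos: [480.5, -73.9, 124.8]
orientation: [[0.963, 0.27, 0.001], [0.27, -0.963, 0.0], [0.001, 0.0, -1.0]]
ft_force: [0.2, 0.4, -0.0]
grip_width: 0.781
grasp_force: 0.0
time: 20.55
eef_pos: [484.1, -287.1, 219.7]
orientation: [[0.779, 0.626, 0.0], [0.626, -0.779, -0.0], [0.0, 0.0, -1.0]]
ft_force: [0.2, 0.1, 0.6]
grip_width: 0.785
grasp_force: 0.0
[ 484.12052662 -287.10654516  219.68024738] [[0.779, 0.626, 0.0], [0.626, -0.779, -0.0], [0.0, 0.0, -1.0]]
[   26     0   146   134 11399] 30.0 [422.4 -34.2 135.5 172.   38.8]
[ 299  104   49  126 5020] 30.0 [ 487.4 -294.9  155.4   56.5   37.9]
w6 [([504, 69, 39, 51, 207], [516.9, 94.0]), ([17, 123, 57, 30, 1109], [47.1, 138.3])] [[25, 177, 34, 16, 319]]
w10 [([507, 78, 40, 50, 204], [520.6, 102.0]), ([15, 113, 58, 31, 1145], [45.9, 128.5])] [[22, 167, 33, 17, 331]]
```

```bash
python3 jog.py '[[-1.5,8.1,0,0.015],[0,0,50,0],[0,0,50,0],[0,0,50,0],[0,0,35,0],[0,0,20,0],[0,0,10,0],[0,0,0,0]]' 0.78
python3 jog.py '[[0,0,0,0],[0,0,0,0],[0,0,0,0],[0,0,0,0]]' 0.3 60
python3 jog.py '[[0,0,-10,0],[0,0,-30,0],[0,0,-50,0],[0,0,-50,0],[0,0,-50,0],[0,0,-45,0],[0,0,0,0],[0,0,0,0]]'
python3 held.py w11.png
```

```text
time: 21.6
eef_pos: [488.3, -294.9, 4.8]
orientation: [[0.788, 0.616, 0.0], [0.616, -0.788, -0.0], [0.0, 0.001, -1.0]]
ft_force: [-0.7, 0.0, -0.3]
grip_width: 0.781
grasp_force: 0.0
time: 22.1
eef_pos: [488.7, -294.9, 5.6]
orientation: [[0.788, 0.616, 0.002], [0.616, -0.788, -0.001], [0.001, 0.001, -1.0]]
ft_force: [-1.0, 0.9, 5.8]
grip_width: 0.634
grasp_force: 60.0
time: 23.1
eef_pos: [487.3, -293.7, 238.7]
orientation: [[0.787, 0.616, -0.001], [0.616, -0.787, 0.001], [-0.0, -0.002, -1.0]]
ft_force: [-0.4, -0.1, -2.9]
grip_width: 0.637
grasp_force: 60.0
23.1 [ 487.28787825 -293.74816321  238.66534276] [[0.787, 0.616, -0.001], [0.616, -0.787, 0.001], [-0.0, -0.002, -1.0]] [-0.4 -0.1 -2.9]
[   38     0   143   132 14554] [  65.3 -122.9] [118.4 -56.1]
[  258   104   116   199 19649] [-29.1 -28.4] [77.4 28.5]
[ 269  333   92   36 2241] [-76.8 -27. ] [-50.4  26.3]
```

```bash
python3 jog.py '[[26.3,-35.3,0,0],[26.3,-35.3,0,0],[26.3,-35.3,0,0],[26.3,-35.3,0,0],[26.3,-35.3,0,0],[0,0,0,0.131],[0,0,0,0.131],[0,0,0,0.131],[0,0,30,0],[0,0,25,0],[0,0,10,0],[0,0,0,0]]' 0.3 60
```

```text
time: 24.65
eef_pos: [482.0, -74.6, 173.7]
orientation: [[0.964, 0.267, -0.002], [0.267, -0.964, -0.0], [-0.002, -0.0, -1.0]]
ft_force: [1.1, -1.0, -1.6]
grip_width: 0.635
grasp_force: 60.0
```

```bash
python3 jog.py '[[0.3,-1.2,0,0],[0,0,8,0],[0,0,6,0],[0,0,5,0],[0,0,5,0],[0,0,5,0],[0,0,5,0]]' 0.3 60
python3 jog.py '[[0,0,5,0],[0,0,5,0],[0,0,5,0],[0,0,5,0],[0,0,3,0],[0,0,0,0],[0,0,0,0]]'
```

```text
time: 25.52
eef_pos: [482.9, -73.2, 141.0]
orientation: [[0.964, 0.267, 0.0], [0.267, -0.964, 0.001], [0.0, -0.001, -1.0]]
ft_force: [-4.0, 1.4, 12.1]
grip_width: 0.636
grasp_force: 60.0
time: 26.4
eef_pos: [482.9, -73.2, 118.0]
orientation: [[0.964, 0.267, 0.0], [0.267, -0.964, 0.001], [0.0, -0.001, -1.0]]
ft_force: [-3.6, 1.4, 9.8]
grip_width: 0.634
grasp_force: 60.0
```

```bash
python3 jog.py '[[0,0,-3,0],[0,0,-3,0],[0,0,-1,0],[0,0,0,0],[0,0,0,0]]'; python3 jog.py '[[0,0,-1.5,0],[0,0,0,0],[0,0,0,0]]'; python3 -c "
from h import *
s=ctrl.sense();print(s['ft_force'],s['ft_torque'])"
```

```text
time: 27.02
eef_pos: [482.9, -73.2, 125.0]
orientation: [[0.964, 0.267, 0.0], [0.267, -0.964, 0.001], [0.0, -0.001, -1.0]]
ft_force: [-2.7, 1.2, 7.9]
grip_width: 0.633
grasp_force: 60.0
time: 27.4
eef_pos: [482.7, -73.2, 125.8]
orientation: [[0.964, 0.268, -0.0], [0.268, -0.964, -0.0], [-0.0, 0.0, -1.0]]
ft_force: [0.3, 0.1, -3.6]
grip_width: 0.635
grasp_force: 60.0
[ 0.31710752  0.09259377 -3.59764007] [ 0.06383344  0.09991365 -0.02946116]
```

Same signature, so it's held. I'll release, back away, and check catches, level and bystanders.

```bash
python3 jog.py '[[0,0,0.8,0],[0,0,0,0],[0,0,0,0]]' 0.78
python3 jog.py '[[0,0,-10,0],[0,0,-40,0],[0,0,-63,0],[-10,-49.5,0,0],[-10,-49.5,0,0],[-9,-49.5,0,0],[0,0,0,0],[0,0,0,0]]'
python3 - <<'E'
from h import *
s=ctrl.sense();im=ctrl.camera('wrist');cv2.imwrite('pics/w12.png',im[:,:,::-1]);C=cam('wrist',s);print(s['eef_pos'])
w3=cv2.imread('pics/w3.png')[:,:,::-1].copy()
for n,i in(('w3',w3),('end',im)):
    print(n,[(b[1].tolist(),b[2].round(1).tolist()) for b in blobs(i[:262,400:].copy(),(14,90,60),(26,255,255),amin=60)],[b[1].tolist() for b in blobs(i[:,400:].copy(),*BLUE,amin=1000)])
a=cv2.imread('pics/scene0.png').astype(int);sc=ctrl.camera('scene');cv2.imwrite('pics/s12.png',sc[:,:,::-1])
for m,st,ce in blobs(sc,*YEL): print('lemon',ray(cam('scene'),ce,28))
for m,st,ce in blobs(sc,*BLUE,amin=300): print(st,np.round(np.hstack(cv2.minAreaRect(ray(cam('scene'),np.argwhere(m)[:,::-1],150).astype(np.float32))),1))
d=np.abs(sc[:,:,::-1].astype(int)-a).sum(2)
for nm,(x,y,w,h) in dict(mill=(230,195,32,50),mug=(285,145,38,42)).items(): print(nm,(d[y:y+h,x:x+w]>60).mean())
E
```

```text
time: 27.78
eef_pos: [483.0, -73.3, 125.4]
orientation: [[0.964, 0.267, 0.0], [0.267, -0.964, -0.0], [0.0, 0.0, -1.0]]
ft_force: [-0.4, 0.9, 0.2]
grip_width: 0.776
grasp_force: 0.0
time: 28.78
eef_pos: [415.6, 61.6, 238.3]
orientation: [[0.964, 0.267, 0.001], [0.267, -0.964, 0.0], [0.001, 0.0, -1.0]]
ft_force: [0.0, 0.1, 0.7]
grip_width: 0.779
grasp_force: 0.0
[415.57609567  61.57774857 238.25566526]
w3 [([87, 50, 51, 23, 846], [110.1, 61.1]), ([59, 237, 36, 24, 693], [75.9, 248.6])] [[36, 63, 93, 180, 11031], [152, 125, 88, 122, 8194]]
end [([88, 53, 51, 23, 852], [110.5, 63.9]), ([60, 239, 37, 23, 654], [76.9, 250.4])] [[12, 66, 119, 179, 13840]]
lemon [[474.86993877 229.70582467]]
[316 202  36  41 682] [431.  -61.   61.8 105.    7.7]
mill 0.02
mug 0.943609022556391
```

```bash
python3 - <<'E'
from h import *
a=cv2.imread('pics/w3.png',0);b=cv2.imread('pics/w12.png',0)
r=cv2.matchTemplate(b,a[3:60,570:630],cv2.TM_CCOEFF_NORMED);print(cv2.minMaxLoc(r))
a=cv2.imread('pics/side0.png',0);b=cv2.cvtColor(ctrl.camera('side'),cv2.COLOR_RGB2GRAY)
print('side mug',cv2.minMaxLoc(cv2.matchTemplate(b,a[190:228,264:286],cv2.TM_CCOEFF_NORMED)),'mill',cv2.minMaxLoc(cv2.matchTemplate(b,a[205:290,230:268],cv2.TM_CCOEFF_NORMED)))
E
```

```text
(-0.4722292125225067, 0.9819334149360657, (362, 250), (570, 5))
side mug (-0.5513774752616882, 0.9978435635566711, (380, 71), (264, 190)) mill (-0.48288360238075256, 0.9951133131980896, (254, 217), (230, 205))
```

Mug and mill haven't moved, and both catches are out over the pile. Handing in.

```bash
python3 -c "
from workcell import ctrl
print(ctrl.job_done())"
```

```text
the job is handed in; nothing more can be done
None
```

I loaded the three dishes into the dispenser one at a time and handed the job in at about 29 s; final camera checks show both catches out over the pile and the lemon, mill and mug in place, but the hand-in gave no verdict.

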